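# Dock the tip box and snap the clamp over

## Robot

A 6-joint arm with a two-finger parallel gripper is mounted at the origin on a cart in front of the work surface, level with it; the furniture and walls round the work are solid. World frame = base frame: x ahead of the robot, y to its left, z up, the work surface at z = 0. Lengths are in m, angles in degrees, forces in N, time in s.
With the tool pointing down it reaches from about 0.375 to 0.975 m from the base axis. Payload 3.8 kg.
Tool frame: the origin (TCP) lies between the finger pads; the fingertips stand robot.tip_extent ahead of it and the grasp point (between the pads) lies 2 mm behind it (robot.tip_extent is the distance from the TCP to the fingertips, in m); z points along the fingers, y is the line along which they close (so a half turn about z gives the same grasp; the last joint's range is limited). The gripper opens to 88 mm and grips with 3 to 60 N. Pads are 18 mm wide; open, the fingers measure 123 mm over their backs; the gripper's body (75 mm by 187 mm) begins 45 mm behind the grasp point.
Start: joints at [-72.416, 15.12, 91.902, -0, 72.978, -2.114], TCP at [0.228, -0.635, 0.256] pointing down, gripper open.
Joint ranges: [-150.88, 150.88], [-54.13, 125.18], [17.81, 147.31], [-75.09, 255.09], [0, 152.58], [-146.25, 146.25]. Speed limits (degrees/s): [147.25, 147.25, 180, 180, 180, 180].

## Interface

Orientations are given as [roll, pitch, yaw] about the fixed x, y, z axes, in that order (R = Rz(yaw) Ry(pitch) Rx(roll)).
In Python, from bench import robot gives the robot as it stands. The module is installed in compiled form; this text tells all that it offers.
- The arm moves only by the tool step_arm, never from a script. Its arguments are lists of equal length, an entry for each row: "turn": the turn, a rotation vector about the world's x, y, z in rad, a list of three; "delta_pos": the shift along the world's x, y, z in m, a list of three; "jaw": the closure in counts, from 0 (fully open) to 255 (shut). In form: {"turn": [[wx, wy, wz], ...], "delta_pos": [[x, y, z], ...], "jaw": [jaw, ...]}. A call has 1 to 8 rows; each row is the pose to reach, as a shift and turn from the pose commanded when the call began; what a row does not reach only later rows make up. A row lasts 1/12 s, in which the tool goes at most 41.7 mm and 7.16 degrees, less where a joint would pass 70% of its speed; a pose out of reach is approached as far as the arm can. A call with a gripper value outside its range is refused whole. The fingers move at their own pace and stop on an object; "newtons" is the grip in N (left out, the last holds). Time passes only in rows, so rows that repeat a pose let the fingers close. It gives the time, the measured TCP pose, the force, the opening and the grip force at its end, in the units of the state.
- robot.observe(): the state, without advancing time (a new reading comes with each control period).
- robot.camera(name): name is "scene" or "top"; returns (picture, depth): 384x512x3 uint8, red, green, blue; 384x512 float32, m along the optical axis (not along the pixel's ray), 0 where there is no reading.
- robot.get_calibration(name): a dict with "mtx" (3x3 intrinsics, pixels), "view" (4x4, takes a point from world to camera coordinates). Camera axes: x right, y down, z forward; pixel columns grow to the right and rows downward; lengths in m; the calibration is good to about 2 mm. A picture is of the moment at which its call begins. get_calibration takes no time and is no camera call.
- robot.hand_in(): hands the job in; it is judged then, once.
Trained networks look in the newest picture that a camera, given by its name, has taken for a name from the list of things; names that differ only in an ending like _2 or _b are one class to them, and where a whole thing is asked for, a point or a joint stands for the part that bears it (a point fixed in the world has none). Each returns a list of dicts, best first, with "p" (0 to 1); they miss things now and then, are a little off and sometimes report something else, mostly with a low value. They report only what shows in the picture. A call takes as long as a camera call. They do not tell look-alikes from the thing itself.
- robot.find_in(camera, target): "at" ([x, y, z] in m, in the coordinates of the camera as it stood for that picture, good to about 4 mm: the middle of the surface that is visible of it).
- robot.silhouettes(camera, target): "region" (384x512 bool, what is visible of it).
The state is a dict: "time": time; "qpos": joint angles; "joint_velocities": joint speeds; "effort": joint torques, N m; "tcp_pos": TCP position; "tool_rot": TCP orientation; "force": force on the tool from outside, world axes, zero at the start; "wrist_torque": the same for the moment, N m; "grip_width": finger opening in m; "gripper_force": force on a finger pad.
Only numpy, scipy, OpenCV 4.12 (cv2) and the standard library are available. Lean on these libraries where they do the work, as an engineer would, in place of code of your own. Each camera call takes 0.05 s, during which the arm holds its last target. There are 200 camera calls.

## Task

With the fingertips, push the pipette tip box along the docking nest until it stands flush against the back stop. Then push the handle of the nest's clamp round past its dead point, so that it snaps over and the jaw locks against the box. Push gently, do not pick anything up, and leave the three flasks standing beside the nest where they are.

Things in the scene. Friction and masses are not known exactly. Their poses are not given: they have to be found in the camera images.
- nest: Fixed docking nest: pale aluminium deck plate 290 x 250 mm, 20 thick (x -157 to 133, y -113 to 137). Origin at its underside, x along the rails to the back stop, y to the left, z up. Two grey rails, 10 high on the deck, run from x -109 to 106, inner faces at y +-64.5. The back stop is an upright plate, 45 high on the deck, face at x = 106.
- tip_box: Loose pipette tip box, clear lid shut, 0.1 to 0.2 kg: x -42 to 46, y +-61, 77 mm high, origin at its underside. Stands on the deck between the rails, within 2 degrees of the nest's x, 70 to 105 mm short of the back stop. Push its near face (x = -42, upright from 3 to 39 mm up). Home when its far face touches the stop.
- seat (a point): Fixed point on the deck at [60, 0, 20] mm in the nest's frame: where the tip box's origin is when the box is fully home.
- pivot (a point): Fixed point on the deck at [8, 92, 20] mm in the nest's frame, under the clamp's upright turning axis; the hub above it has 13 mm radius and ends 66 mm above the deck.
- clamp (a joint): Over-centre clamp's turn about the upright pivot axis, rad, anticlockwise from above, 0 to 1.62. Jaw and handle: one piece. At 0 (open, start) the jaw points along the nest's -x, the handle along +y; at 1.57 along -y and -x. Dead point 0.85: below it a spring throws it back to 0 (0.6 N m at 0, falling evenly), above it on to the lock. The jaw meets the home box at about 1.48 with some 8 N.
- handle (a point): Point on the axis of the black round grip, 85 mm from the turning axis, 55 mm above the deck; moves with the clamp. The grip is level, 18 mm thick, 41 to 121 mm from the axis. To close, push it from its clockwise side (when open, the side towards the back stop) so that it swings from the left round to the nest's near end; 7 N here starts it.
- jaw_pad: Upright black rubber pad, 20 mm diameter, 20 mm high, at the end of the clamp's jaw, 62 mm from the turning axis, 17 to 37 mm above the deck; origin at the centre of its underside. It presses on the tip box's near face when locked.
- flask_a: Loose amber conical flask, 52 mm diameter, 85 mm high, bystander beside the nest, origin at the centre of its underside.
- flask_b: Another such amber conical flask, bystander.
- foil: Loose flask wrapped in foil, 58 x 62 mm, 143 mm high, bystander beside the nest, origin at the centre of its underside.
Not all that is in view belongs to the job. There is more than one size of the tip_box; the job needs the largest.

How it is judged (in metres and radians):
On the way, in this order (a step that is already met when the one before it is completed fails the run):
1. the tip box is pushed home against the back stop while the clamp is still open (x of tip_box in the frame of nest above 0.057 m and angle between the x axis of tip_box and the x axis of nest, either way round below 0.04 rad and value of joint clamp below 0.3 rad), for 0.2 s.
2. the clamp has snapped over and its pad presses on the box (value of joint clamp above 1.3 rad and contact force between jaw_pad and tip_box above 2 N), for 0.2 s.
At the end, for the whole second after the job is handed in: The tip box stands on the deck between the rails, within 3 mm of the back stop, within 8 mm of the seat and square to the stop within 0.04 rad; the clamp is past its dead point at more than 1.3 rad and its pad presses on the box with more than 2 N; the box is at rest and upright (all of step 2 and x of tip_box in the frame of nest above 0.057 m and distance between tip_box and seat below 0.008 m and angle between the x axis of tip_box and the x axis of nest, either way round below 0.04 rad and angle between tip_box's own z axis and vertical below 0.05 rad and linear speed of tip_box below 0.02 m/s); the robot touches nothing.
It fails at once if the tip box is lifted more than 10 mm off the deck (z of tip_box in the frame of nest above 0.03 m).
It fails at once if the tip box is tipped (angle between tip_box's own z axis and vertical above 0.2 rad).
It fails at once if the tip box is squeezed or rammed by the fingers (over 40 N) (contact force between the fingers and tip_box above 40 N).
It fails at once if a bystander flask is moved by more than 15 mm or knocked over (distance of any of flask_a, flask_b, foil from where it was at the start of the episode above 0.015 m or angle between any of flask_a, flask_b, foil's own z axis and vertical above 0.3 rad).
It also fails if it takes over 45 s, if anything falls off the work surface, if the arm or the gripper's body presses on something with over 40 N, if the wrist force passes 120 N, or if a joint passes its speed limit or range.

## Working session

There is one attempt and no reset: what is moved stays moved. The work goes in short steps, Python scripts to look and compute and a tool call to move; the robot and the scene stay as the last step left them, time stands still between calls to the robot, and variables do not carry over. Pictures are saved under pics/ and viewed, at most 10 in all, crops included, and the job is handed in when it is done.

Besides the shell and the picture viewer there is one more tool, called after ">>>" by a JSON object that holds its "name" and its "arguments", one argument or row to a line. step_arm: Moves the arm, as the interface text tells. Its arguments: {"type":"object","properties":{"turn":{"type":"array","items":{"type":"array","items":{"type":"number"}}},"delta_pos":{"type":"array","items":{"type":"array","items":{"type":"number"}}},"jaw":{"type":"array","items":{"type":"number"}},"newtons":{"type":"number"}},"required":["turn","delta_pos","jaw"]}

```bash
mkdir -p pics; cat > h.py <<'E'
import numpy as np,cv2
from bench import robot
def cal(n):
    c=robot.get_calibration(n);return np.array(c["mtx"]),np.array(c["view"])
def pts(n,d):
    K,V=cal(n);v,u=np.mgrid[:d.shape[0],:d.shape[1]]
    P=np.stack([(u-K[0,2])/K[0,0]*d,(v-K[1,2])/K[1,1]*d,d],-1)
    return (P-V[:3,3])@V[:3,:3]
def pix(n,p):
    K,V=cal(n);q=K@(V[:3,:3]@np.array(p)+V[:3,3]);return q[:2]/q[2]
def w(n,a):
    K,V=cal(n);return (np.array(a)-V[:3,3])@V[:3,:3]
def save(f,im): cv2.imwrite("pics/"+f,im[...,::-1])
E
python3 - <<'E'
from h import *
ims=[]
for n in("scene","top"):
    im,d=robot.camera(n);np.savez(n+"0.npz",im=im,d=d);save(n+"0.png",im)
    for t in("nest","tip_box","clamp","handle","jaw_pad","flask_a","foil"):
        for r in robot.find_in(n,t):
            p=w(n,r["at"]);print(n,t,round(r["p"],2),p.round(3),pix(n,p).round())
s=robot.observe();print(s["tcp_pos"],s["tool_rot"],s["time"],robot.tip_extent,s["force"])
E
```

```text
scene nest 0.8 [ 0.5   -0.019  0.017] [230. 248.]
scene tip_box 0.79 [ 0.521 -0.024  0.079] [238. 220.]
scene tip_box 0.73 [0.52  0.274 0.043] [162. 197.]
scene tip_box 0.72 [ 0.513 -0.309  0.054] [346. 286.]
scene clamp 0.68 [0.624 0.144 0.079] [223. 186.]
scene handle 0.64 [0.625 0.146 0.074] [223. 187.]
scene jaw_pad 0.51 [ 0.501 -0.023  0.019] [232. 247.]
scene flask_a 0.7 [ 0.614 -0.181  0.035] [321. 247.]
scene flask_a 0.69 [0.766 0.14  0.039] [263. 185.]
scene foil 0.85 [ 0.516 -0.172  0.077] [287. 246.]
top nest 0.8 [0.592 0.029 0.02 ] [245. 218.]
top tip_box 0.81 [ 0.534 -0.289  0.06 ] [384. 244.]
top tip_box 0.77 [0.556 0.018 0.098] [249. 234.]
top tip_box 0.59 [0.596 0.029 0.019] [245. 217.]
top tip_box 0.57 [0.538 0.284 0.056] [132. 242.]
top clamp 0.77 [0.616 0.113 0.077] [207. 207.]
top handle 0.8 [0.621 0.114 0.082] [206. 205.]
top handle 0.55 [0.587 0.027 0.02 ] [246. 220.]
top jaw_pad 0.49 [0.547 0.102 0.056] [213. 238.]
top flask_a 0.58 [0.775 0.139 0.031] [199. 141.]
top flask_a 0.54 [ 0.624 -0.168  0.035] [328. 205.]
top foil 0.57 [ 0.538 -0.154  0.104] [328. 243.]
[ 0.22752346 -0.6355166   0.25575836] [ 1.79995299e+02 -3.69754319e-04  1.96974081e+01] 0.8 0.017 [-0.78760604  0.45228294  0.21740469]
```

View pics/scene0.png

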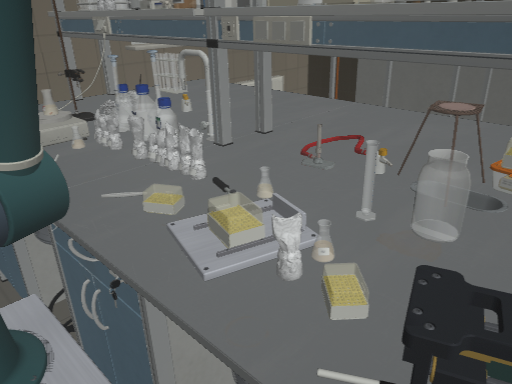

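View pics/top0.png

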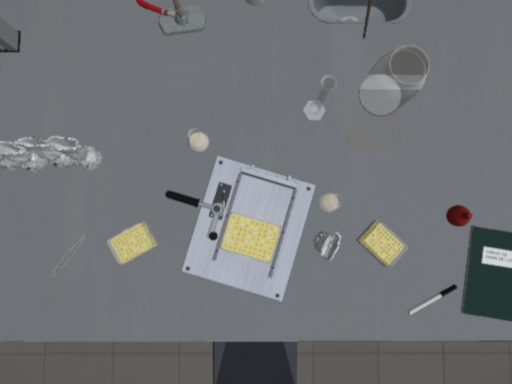

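The top picture shows the nest in the middle (corners about (220,157), (313,185), (281,298), (184,268)), with the back stop at its upper end and the clamp hub at (217,209). The handle's grip is at (183,198) and the pad at (213,236).

Candidate tip boxes in the top view are (250,237), (132,242) and (384,244). The one at (250,237) is the largest and the only one on the deck between the rails. I'll confirm it with measured sizes and a crop.

```bash
python3 - <<'E'
from h import *
from scipy.optimize import minimize
f=np.load("top0.npz");im,d=f["im"],f["d"];P=pts("top",d)
x0,y0=0.592,0.029
near=(abs(P[...,0]-x0)<.22)&(abs(P[...,1]-y0)<.22)&(d>0)
m=near&(P[...,2]>.012)&(P[...,2]<.028)
n,l,s,c=cv2.connectedComponentsWithStats(m.astype(np.uint8));k=1+s[1:,4].argmax()
q=P[l==k]
(cx,cy),(a,b),an=cv2.minAreaRect((q[:,:2]*1000).astype(np.float32));print("rect",cx,cy,a,b,an,"z",np.median(q[:,2]))
# yaw candidates
box=cv2.boxPoints(((cx,cy),(a,b),an));print(box.round())
# yaw: long edge dir closest to +x
e=[box[i]-box[i-1] for i in range(4)];e=max([v for v in e if v[0]>0],key=lambda v:np.hypot(*v))
yaw=np.arctan2(e[1],e[0]);R=np.array([[np.cos(yaw),-np.sin(yaw)],[np.sin(yaw),np.cos(yaw)]])
o=np.array([cx,cy])-R@np.array([-12,12]);print("nest",o,np.degrees(yaw))
np.savez("nest.npz",o=o/1000,yaw=yaw)
N=P.copy();N[...,:2]=(P[...,:2]-o/1000)@R
def rep(t,mm):
    q=N[mm]*1000;print(t,len(q),np.percentile(q,[2,50,98],axis=0).round(0).tolist())
inn=near&(abs(N[...,0]+.012)<.16)&(abs(N[...,1]-.03)<.25)
rep("boxtop",inn&(N[...,2]>.085)&(abs(N[...,1])<.07)&(N[...,0]<.09))
rep("stop",inn&(N[...,2]>.055)&(abs(N[...,1])<.07)&(N[...,0]>.09))
rep("handle",inn&(N[...,2]>.06)&(N[...,1]>.13))
rep("hub",inn&(N[...,2]>.07)&(N[...,1]>.075)&(N[...,1]<.13))
rep("pad",inn&(N[...,2]>.03)&(N[...,1]>.075)&(N[...,0]<-.04)&(N[...,1]<.12))
for r in robot.silhouettes("top","tip_box"):
    g=r["region"]&(d>0);q=(P[g][:,:2]*1000).astype(np.float32)
    Q=P[g];print(round(r["p"],2),cv2.minAreaRect(q),Q[:,2].max().round(3))
    if cv2.pointPolygonTest(box.reshape(-1,1,2),tuple(map(float,np.median(q,axis=0))),False)>0: 
        rep("boxsil",g)
save("crop.png",cv2.resize(im[140:310,100:420],None,fx=2.5,fy=2.5,interpolation=cv2.INTER_CUBIC))
for t in("flask_a","foil"):
  for r in robot.silhouettes("top",t):
    g=r["region"]&(d>0);print(t,round(r["p"],2),np.median(P[g],0).round(3),np.median(N[g],0).round(3))
E
```

```text
rect 570.10546875 20.133102416992188 250.61683654785156 290.34619140625 73.51163482666016 z 0.019871484358634773
[[ 395.  -59.]
 [ 674. -141.]
 [ 745.   99.]
 [ 466.  181.]]
nest [578.20614946   5.22072589] -16.488365
boxtop 2133 [[-72.0, -56.0, 92.0], [-31.0, 1.0, 97.0], [10.0, 58.0, 100.0]]
stop 331 [[106.0, -65.0, 57.0], [112.0, -1.0, 64.0], [118.0, 65.0, 68.0]]
handle 305 [[-0.0, 134.0, 66.0], [9.0, 174.0, 82.0], [146.0, 208.0, 87.0]]
hub 155 [[-2.0, 80.0, 76.0], [8.0, 96.0, 81.0], [19.0, 129.0, 88.0]]
pad 88 [[-62.0, 76.0, 46.0], [-51.0, 87.0, 56.0], [-41.0, 97.0, 60.0]]
0.83 ((532.9769287109375, 300.77020263671875), (74.04541015625, 111.38699340820312), 29.645549774169922) 0.062
0.79 ((532.26318359375, -304.67474365234375), (110.93097686767578, 80.09966278076172), 46.43334197998047) 0.064
flask_a 0.88 [ 0.63  -0.167  0.034] [ 0.099 -0.151  0.034]
flask_a 0.84 [0.773 0.141 0.034] [0.149 0.184 0.034]
foil 0.78 [ 0.535 -0.153  0.101] [ 0.004 -0.165  0.101]
```

View pics/crop.png

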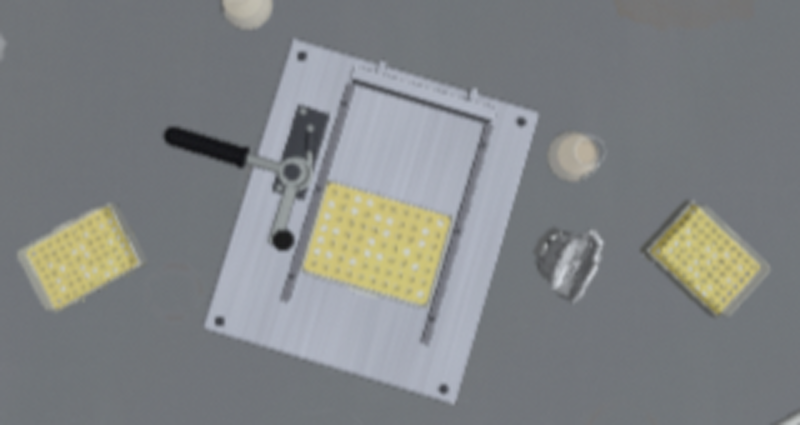

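The crop confirms it. The box on the deck is the larger one, 122 mm across, standing between the rails with its top 97 mm up. The boxes to the left and right are smaller and lie on the bench.

The nest origin is (0.578, 0.005) with yaw -16.5°, and the hub, stop and pad all measure where the description says. I'll move to a point behind the box.

>>> {"name": "step_arm", "arguments": {
  "turn": [
    [0,0,-0.1],
    [0,0,-0.2],
    [0,0,-0.3],
    [0,0,-0.4],
    [0,0,-0.5],
    [0,0,-0.6],
    [0,0,-0.632],
    [0,0,-0.632]
  ],
  "delta_pos": [
    [0.01,0.03,0],
    [0.024,0.065,0],
    [0.038,0.103,0],
    [0.052,0.141,0],
    [0.065,0.179,0],
    [0.079,0.217,0],
    [0.093,0.255,0],
    [0.107,0.293,0]
  ],
  "jaw": [80,80,80,80,80,80,80,80]
}}

```text
time: 1.62
tcp_pos: [0.3347, -0.3407, 0.2559]
tool_rot: [180.0, -0.0, -16.6]
force: [1.3, 0.8, 0.0]
grip_width: 0.0606
gripper_force: 0.0
```

>>> {"name": "step_arm", "arguments": {
  "turn": [
    [0,0,0],
    [0,0,0],
    [0,0,0],
    [0,0,0],
    [0,0,0],
    [0,0,0],
    [0,0,0],
    [0,0,0]
  ],
  "delta_pos": [
    [0.014,0.037,0],
    [0.028,0.075,0],
    [0.042,0.113,0],
    [0.055,0.151,0],
    [0.069,0.189,0],
    [0.083,0.227,0],
    [0.097,0.265,0],
    [0.11,0.302,0]
  ],
  "jaw": [80,80,80,80,80,80,80,80]
}}

```text
time: 2.28
tcp_pos: [0.4449, -0.0384, 0.2562]
tool_rot: [-180.0, -0.1, -16.5]
force: [0.0, -1.0, 0.5]
grip_width: 0.0604
gripper_force: 0.0
```

>>> {"name": "step_arm", "arguments": {
  "turn": [
    [0,0,0],
    [0,0,0],
    [0,0,0],
    [0,0,0],
    [0,0,0],
    [0,0,0],
    [0,0,0],
    [0,0,0]
  ],
  "delta_pos": [
    [0.014,0.038,0],
    [0.028,0.075,0],
    [0.028,0.075,-0.04],
    [0.028,0.075,-0.08],
    [0.028,0.075,-0.12],
    [0.028,0.075,-0.16],
    [0.028,0.075,-0.185],
    [0.028,0.075,-0.195]
  ],
  "jaw": [80,80,80,80,80,80,80,80]
}}

```text
time: 2.95
tcp_pos: [0.4689, 0.0346, 0.0565]
tool_rot: [179.9, 0.4, -16.5]
force: [-0.3, -0.5, -0.2]
grip_width: 0.0604
gripper_force: 0.0
```

>>> {"name": "step_arm", "arguments": {
  "turn": [
    [0,0,0],
    [0,0,0],
    [0,0,0],
    [0,0,0],
    [0,0,0],
    [0,0,0],
    [0,0,0],
    [0,0,0]
  ],
  "delta_pos": [
    [0.01,-0.003,0.002],
    [0.018,-0.0053,0.002],
    [0.023,-0.0068,0.002],
    [0.028,-0.0083,0.002],
    [0.033,-0.0098,0.002],
    [0.038,-0.0112,0.002],
    [0.043,-0.0127,0.002],
    [0.048,-0.0142,0.002]
  ],
  "jaw": [80,80,80,80,80,80,80,80]
}}

```text
time: 3.62
tcp_pos: [0.5211, 0.0201, 0.0632]
tool_rot: [-180.0, -0.0, -16.5]
force: [-1.6, 0.1, 1.4]
grip_width: 0.0605
gripper_force: 0.9
```

```bash
cat >> h.py <<'E'
def look(tag):
    f=np.load("nest.npz");o,y=f["o"],float(f["yaw"]);R=np.array([[np.cos(y),-np.sin(y)],[np.sin(y),np.cos(y)]])
    im,d=robot.camera("top");P=pts("top",d);N=P.copy();N[...,:2]=(P[...,:2]-o)@R
    t=robot.observe();print("tcp nest",((np.array(t["tcp_pos"])[:2]-o)@R*1000).round(1),t["tcp_pos"],t["force"],t["time"])
    b=(d>0)&(N[...,2]>.085)&(N[...,2]<.102)&(abs(N[...,1])<.07)&(abs(N[...,0])<.12)
    q=N[b]*1000
    if len(q)>9:print("box",len(q),np.percentile(q,[2,98],axis=0).round(1).tolist())
    save(tag+".png",cv2.resize(im[120:320,140:360],None,fx=3,fy=3))
    return im,d,N
E
python3 -c "
from h import *
look('a')"
```

```text
tcp nest [-57.8  -1.8] [0.52224505 0.01989332 0.06321746] [-0.62036375 -0.28002102 -0.08211242] 3.6667
box 1433 [[-23.5, -55.3, 92.4], [37.2, 57.3, 99.7]]
```

View pics/a.png

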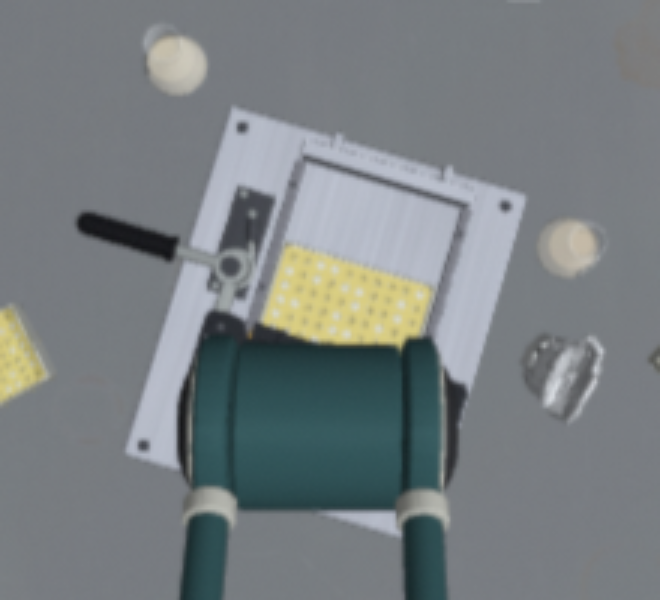

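The picture shows the fingers behind the box and the box moving square along the rails, its far edge at about (290,248)–(432,285). It has come 27 mm, and about 65 mm remain.

>>> {"name": "step_arm", "arguments": {
  "turn": [
    [0,0,0],
    [0,0,0],
    [0,0,0],
    [0,0,0],
    [0,0,0],
    [0,0,0],
    [0,0,0],
    [0,0,0]
  ],
  "delta_pos": [
    [0.005,-0.0015,0],
    [0.011,-0.0032,0],
    [0.017,-0.005,0],
    [0.024,-0.007,0],
    [0.031,-0.009,0],
    [0.038,-0.011,0],
    [0.043,-0.0125,0],
    [0.047,-0.0138,0]
  ],
  "jaw": [80,80,80,80,80,80,80,80]
}}

```text
time: 4.33
tcp_pos: [0.5684, 0.0063, 0.0627]
tool_rot: [-180.0, -0.0, -16.5]
force: [-1.5, 0.2, 1.1]
grip_width: 0.0605
gripper_force: 0.8
```

```bash
python3 -c "
from h import *
look('b')"
```

```text
tcp nest [-9.1 -1.8] [0.56900437 0.00609842 0.06287046] [ 0.28592267 -1.8726952  -0.17804982] 4.3833
box 911 [[41.6, -53.5, 92.2], [86.8, 57.9, 99.8]]
```

>>> {"name": "step_arm", "arguments": {
  "turn": [
    [0,0,0],
    [0,0,0],
    [0,0,0],
    [0,0,0],
    [0,0,0],
    [0,0,0],
    [0,0,0],
    [0,0,0]
  ],
  "delta_pos": [
    [0.002,-0.0006,0],
    [0.004,-0.0012,0],
    [0.006,-0.0018,0],
    [0.008,-0.0024,0],
    [0.0095,-0.0028,0],
    [0.011,-0.0032,0],
    [0.012,-0.0035,0],
    [0.013,-0.0038,0]
  ],
  "jaw": [80,80,80,80,80,80,80,80]
}}

```text
time: 5.05
tcp_pos: [0.5806, 0.0027, 0.0627]
tool_rot: [180.0, 0.0, -16.5]
force: [-0.1, 0.2, 0.7]
grip_width: 0.0604
gripper_force: 0.4
```

>>> {"name": "step_arm", "arguments": {
  "turn": [
    [0,0,0],
    [0,0,0],
    [0,0,0],
    [0,0,0]
  ],
  "delta_pos": [
    [0.0005,-0.0001,0],
    [0.001,-0.0003,0],
    [0.0015,-0.0004,0],
    [0.002,-0.0006,0]
  ],
  "jaw": [80,80,80,80]
}}

```text
time: 5.38
tcp_pos: [0.5825, 0.0021, 0.0627]
tool_rot: [180.0, 0.0, -16.5]
force: [-1.5, 0.4, 0.7]
grip_width: 0.0605
gripper_force: 0.3
```

>>> {"name": "step_arm", "arguments": {
  "turn": [
    [0,0,0],
    [0,0,0],
    [0,0,0],
    [0,0,0]
  ],
  "delta_pos": [
    [0.0005,-0.0001,0],
    [0.001,-0.0003,0],
    [0.0015,-0.0004,0],
    [0.002,-0.0006,0]
  ],
  "jaw": [80,80,80,80]
}}

```text
time: 5.72
tcp_pos: [0.5846, 0.0015, 0.0627]
tool_rot: [-180.0, 0.0, -16.5]
force: [-0.4, 0.7, -0.6]
grip_width: 0.0601
gripper_force: 0.3
```

>>> {"name": "step_arm", "arguments": {
  "turn": [
    [0,0,0],
    [0,0,0],
    [0,0,0]
  ],
  "delta_pos": [
    [0.0004,-0.0001,0],
    [0.0008,-0.0002,0],
    [0.0012,-0.0003,0]
  ],
  "jaw": [80,80,80]
}}

```text
time: 5.97
tcp_pos: [0.585, 0.0014, 0.0627]
tool_rot: [180.0, 0.1, -16.5]
force: [-5.3, 0.8, 2.8]
grip_width: 0.0606
gripper_force: 2.2
```

>>> {"name": "step_arm", "arguments": {
  "turn": [
    [0,0,0],
    [0,0,0],
    [0,0,0]
  ],
  "delta_pos": [
    [0.0005,-0.0001,0],
    [0.0008,-0.0002,0],
    [0.0008,-0.0002,0]
  ],
  "jaw": [80,80,80]
}}

```text
time: 6.22
tcp_pos: [0.5851, 0.0014, 0.0626]
tool_rot: [180.0, 0.2, -16.5]
force: [-5.7, 1.9, 5.2]
grip_width: 0.0604
gripper_force: 3.2
```

```bash
python3 -c "
from h import *
look('c')"
```

```text
tcp nest [ 7.7 -1.7] [0.5850942  0.00139357 0.06268424] [-6.91046209  2.07490924  4.90220958] 6.2667
box 652 [[68.0, -49.7, 92.2], [104.4, 58.1, 99.7]]
```

View pics/c.png

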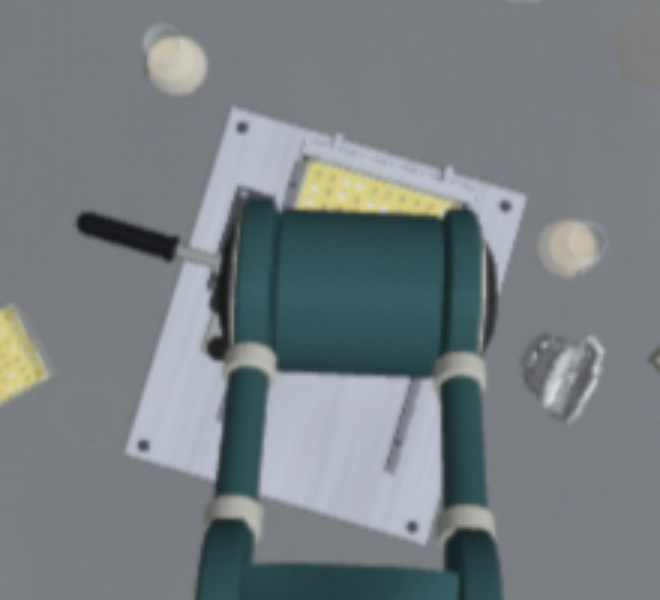

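The box is flush against the stop, its edge at (305,160)–(465,205), and the clamp is still open with its pad at (217,347). Next I back off, lift, close the fingers and go to the stop side of the handle.

>>> {"name": "step_arm", "arguments": {
  "turn": [
    [0,0,0],
    [0,0,0],
    [0,0,0],
    [0,0,0],
    [0,0,0],
    [0,0,0],
    [0,0,0],
    [0,0,0]
  ],
  "delta_pos": [
    [-0.01,0.003,0],
    [-0.025,0.0074,0],
    [-0.04,0.0118,0.0],
    [-0.04,0.0118,0.03],
    [-0.04,0.0118,0.065],
    [-0.04,0.0118,0.1],
    [-0.02,0.04,0.11],
    [0.005,0.07,0.11]
  ],
  "jaw": [80,80,80,80,80,160,255,255]
}}

```text
time: 6.93
tcp_pos: [0.5942, 0.0705, 0.1784]
tool_rot: [-179.8, -0.6, -16.7]
force: [-0.2, -0.7, 0.6]
grip_width: 0.0422
gripper_force: 0.0
```

>>> {"name": "step_arm", "arguments": {
  "turn": [
    [0,0,0],
    [0,0,0],
    [0,0,0],
    [0,0,0],
    [0,0,0]
  ],
  "delta_pos": [
    [0.025,0.03,0],
    [0.05,0.06,0],
    [0.076,0.092,0],
    [0.076,0.092,0],
    [0.076,0.092,0]
  ],
  "jaw": [255,255,255,255,255]
}}

```text
time: 7.35
tcp_pos: [0.6683, 0.1648, 0.1721]
tool_rot: [-180.0, -0.0, -16.4]
force: [-0.6, -1.0, 0.5]
grip_width: 0.0093
gripper_force: 0.0
```

```bash
python3 -c "
from h import *
im,d,N=look('d')
g=(d>0)&(N[...,2]>.055)&(N[...,2]<.1)&(N[...,1]>.13)&(N[...,1]<.22)&(abs(N[...,0]-.008)<.04)
print(len(N[g]),np.percentile(N[g]*1000,[2,50,98],axis=0).round(1).tolist() if g.any() else 0)"
```

```text
tcp nest [ 40.6 177.1] [0.66738408 0.16348445 0.17205309] [-0.5998609  -0.66602784  0.41665451] 7.4
box 2081 [[20.6, -56.2, 91.6], [102.8, 57.4, 99.7]]
139 [[-0.2, 132.0, 75.7], [7.5, 152.4, 82.5], [16.9, 172.8, 86.6]]
```

>>> {"name": "step_arm", "arguments": {
  "turn": [
    [0,0,0],
    [0,0,0],
    [0,0,0],
    [0,0,0],
    [0,0,0]
  ],
  "delta_pos": [
    [0,0,-0.03],
    [0,0,-0.06],
    [0,0,-0.085],
    [0,0,-0.095],
    [0,0,-0.095]
  ],
  "jaw": [255,255,255,255,255]
}}

```text
time: 7.82
tcp_pos: [0.6641, 0.1611, 0.0742]
tool_rot: [179.8, 0.3, -16.6]
force: [-0.2, -0.4, -0.2]
grip_width: 0.0005
gripper_force: 0.0
```

```bash
python3 - <<'E'
from h import *
s=robot.observe();print(s["tcp_pos"],s["qpos"],s["tool_rot"],s["grip_width"])
f=np.load("nest.npz");o,y=f["o"],float(f["yaw"]);R=np.array([[np.cos(y),-np.sin(y)],[np.sin(y),np.cos(y)]])
c0=np.array(s["tcp_pos"])[:2]
for t in np.arange(0,1.56,.1):
    p=np.array([.008,.092])+.085*np.array([-np.sin(t),np.cos(t)])+.019*np.array([np.cos(t),np.sin(t)])
    print(round(t,2),(o+R@p-c0).round(4))
E
```

```text
[0.66410095 0.16114103 0.0742482 ] [ 1.15573610e+01  2.50455617e+01  9.89993193e+01 -1.66181216e-02
  5.63447131e+01  1.18151150e+02] [179.80404601   0.33701126 -16.58510844] 0.0005328339941167045
0.0 [-0.0098  0.0061]
0.1 [-0.0176  0.01  ]
0.2 [-0.0257  0.013 ]
0.3 [-0.0342  0.0153]
0.4 [-0.0428  0.0166]
0.5 [-0.0514  0.0171]
0.6 [-0.0601  0.0168]
0.7 [-0.0688  0.0155]
0.8 [-0.0772  0.0134]
0.9 [-0.0854  0.0105]
1.0 [-0.0933  0.0068]
1.1 [-0.1007  0.0023]
1.2 [-0.1077 -0.0029]
1.3 [-0.1141 -0.0088]
1.4 [-0.1199 -0.0153]
1.5 [-0.125  -0.0224]
```

>>> {"name": "step_arm", "arguments": {
  "turn": [
    [0,0,0],
    [0,0,0],
    [0,0,0.05],
    [0,0,0.1],
    [0,0,0.15],
    [0,0,0.2],
    [0,0,0.25],
    [0,0,0.3]
  ],
  "delta_pos": [
    [-0.007,0.002,0],
    [-0.0128,0.0037,0],
    [-0.0167,0.0057,0],
    [-0.0206,0.0076,0],
    [-0.0247,0.0091,0],
    [-0.0287,0.0106,0],
    [-0.033,0.0118,0],
    [-0.0372,0.0129,0]
  ],
  "jaw": [255,255,255,255,255,255,255,255]
}}

```text
time: 8.48
tcp_pos: [0.6331, 0.176, 0.0806]
tool_rot: [-180.0, -0.5, 0.8]
force: [5.4, -1.0, -4.3]
grip_width: 0.0003
gripper_force: 2.8
```

```bash
python3 -c "
from h import *
look('e')"
```

```text
tcp nest [  3.2 179.2] [0.63211927 0.17618088 0.08048914] [ 4.58372478 -1.73460161 -2.22232629] 8.5333
box 2078 [[20.7, -56.4, 91.9], [102.7, 57.3, 99.8]]
```

View pics/e.png

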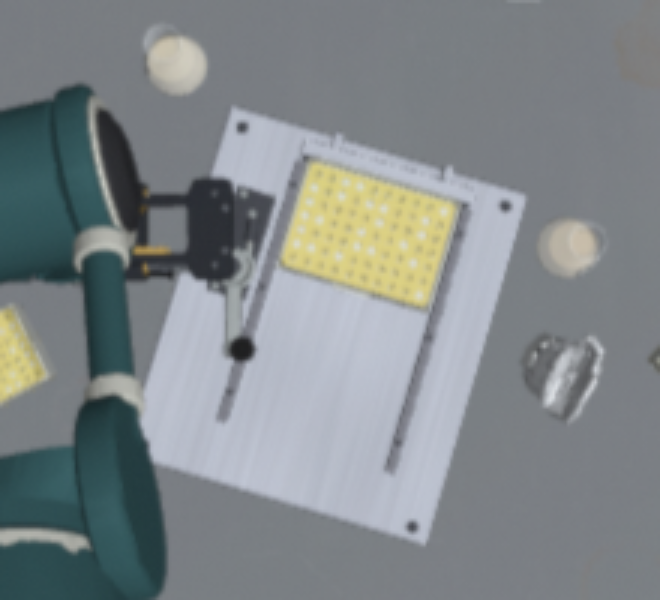

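The jaw has swung about 0.3 rad, with its pad now at (241,348). The box is still flush against the stop. I'll continue along the arc.

>>> {"name": "step_arm", "arguments": {
  "turn": [
    [0,0,0.07],
    [0,0,0.14],
    [0,0,0.21],
    [0,0,0.28],
    [0,0,0.35],
    [0,0,0.42],
    [0,0,0.49],
    [0,0,0.56]
  ],
  "delta_pos": [
    [-0.006,0.001,-0.002],
    [-0.012,0.0015,-0.004],
    [-0.0181,0.0018,-0.004],
    [-0.0242,0.0016,-0.004],
    [-0.0303,0.0009,-0.004],
    [-0.0363,-0.0002,-0.004],
    [-0.0422,-0.0017,-0.004],
    [-0.0479,-0.0036,-0.004]
  ],
  "jaw": [255,255,255,255,255,255,255,255]
}}

```text
time: 9.2
tcp_pos: [0.5844, 0.1735, 0.0773]
tool_rot: [179.9, -0.4, 32.9]
force: [0.8, 1.1, 1.0]
grip_width: 0.0003
gripper_force: 0.7
```

```bash
python3 -c "
from h import *
look('f')"
```

```text
tcp nest [-43.3 162. ] [0.58268823 0.17283116 0.07663855] [-1.06374708 -0.80241622 -0.14304628] 9.25
box 2071 [[20.7, -56.3, 92.0], [102.7, 57.4, 99.9]]
```

View pics/f.png

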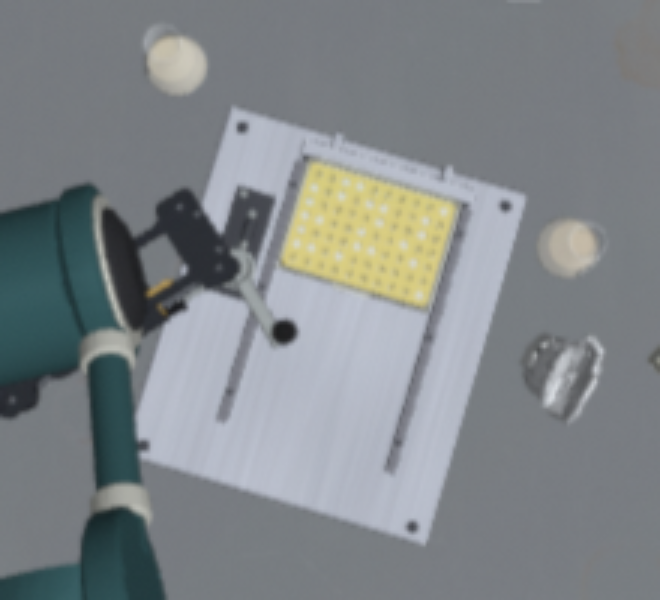

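The clamp is at about its dead point, with the pad at (284,331). I'll push on through it.

>>> {"name": "step_arm", "arguments": {
  "turn": [
    [0,0,0.07],
    [0,0,0.14],
    [0,0,0.21],
    [0,0,0.28],
    [0,0,0.28],
    [0,0,0.28],
    [0,0,0.28],
    [0,0,0.28]
  ],
  "delta_pos": [
    [-0.0057,-0.0023,0],
    [-0.0112,-0.0049,0],
    [-0.0165,-0.008,0],
    [-0.0215,-0.0114,0],
    [-0.0215,-0.0114,0],
    [-0.0215,-0.0114,0],
    [-0.0215,-0.0114,0],
    [-0.0215,-0.0114,0]
  ],
  "jaw": [255,255,255,255,255,255,255,255]
}}

```text
time: 9.92
tcp_pos: [0.5616, 0.1612, 0.0744]
tool_rot: [180.0, -0.1, 48.7]
force: [0.4, 1.1, 0.1]
grip_width: 0.0003
gripper_force: 0.0
```

```bash
python3 -c "
from h import *
look('g')"
```

```text
tcp nest [-60.3 144.8] [0.56144153 0.16114321 0.07413736] [-0.41938923  0.67474209 -0.25282912] 9.9667
box 2080 [[20.6, -56.2, 91.5], [102.7, 57.4, 99.8]]
```

View pics/g.png

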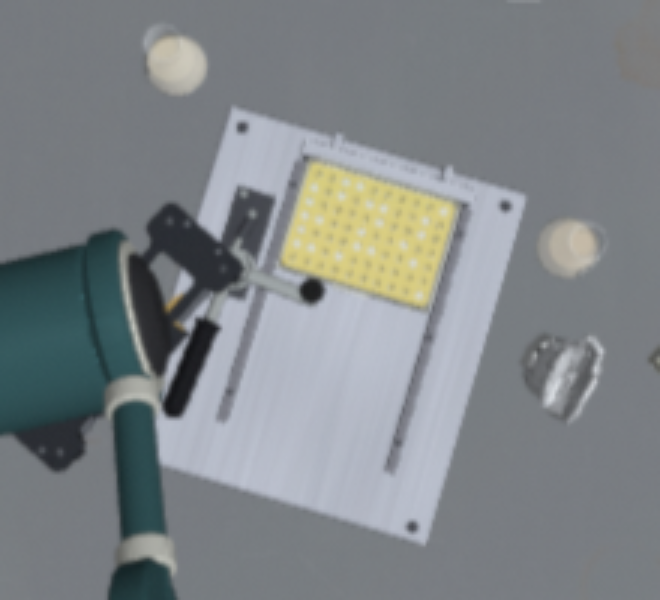

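The clamp has snapped over. The pad at (312,290) touches the near face of the box, and the handle points toward the near end at (190,370). I'll lift the fingers clear and check.

>>> {"name": "step_arm", "arguments": {
  "turn": [
    [0,0,0],
    [0,0,0],
    [0,0,0],
    [0,0,0],
    [0,0,0],
    [0,0,0],
    [0,0,0],
    [0,0,0]
  ],
  "delta_pos": [
    [0.003,0.008,0.01],
    [0.003,0.01,0.04],
    [0.003,0.01,0.08],
    [0.003,0.01,0.12],
    [0.003,0.01,0.14],
    [0.003,0.01,0.14],
    [0.003,0.01,0.14],
    [0.003,0.01,0.14]
  ],
  "jaw": [255,255,255,255,255,255,255,255]
}}

```text
time: 10.63
tcp_pos: [0.5634, 0.1711, 0.213]
tool_rot: [-180.0, 0.1, 48.8]
force: [0.8, -0.2, -0.3]
grip_width: 0.0007
gripper_force: 0.0
```

```bash
python3 -c "
from h import *
im,d,N=look('h')
g=(d>0)&(N[...,2]>.045)&(N[...,2]<.07)&(abs(N[...,1]-.03)<.02)&(N[...,0]<.025)&(N[...,0]>-.03)
print('pad',np.median(N[g]*1000,axis=0).round(1))
print(robot.hand_in())"
```

```text
tcp nest [-61.7 154.5] [0.56285225 0.17088393 0.21201052] [ 0.73471637  0.33463951 -0.01775147] 10.6833
box 2078 [[20.6, -56.3, 91.7], [102.9, 57.4, 99.7]]
pad [ 7.  32.7 55.9]
the job is handed in; nothing more can be done
None
```

I pushed the tip box flush against the back stop, the clamp snapped over with its pad against the box, no flask looked disturbed in the pictures, and I handed the job in at about 10.7 s; no verdict was returned, and I did not measure the pad force directly.

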